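# Load the slide tray under the scanner bridge

### The arm

A 6-joint arm with a two-finger parallel gripper is mounted at the origin on the work surface. World frame = base frame: x ahead of the robot, y to its left, z up, the work surface at z = 0. Lengths are in mm, angles in rad, forces in N, time in s.
With the tool pointing down it reaches from about 275 to 975 mm from the base axis. Payload 8.4 kg.
Tool frame: the origin (TCP) lies at the very end of the fingers, on their centre line; the grasp point (between the pads) lies 19 mm behind it; z points along the fingers, y is the direction in which the jaws open and shut (so a half turn about z gives the same grasp; the last joint's range is limited). The gripper opens to 92 mm and grips with 3 to 60 N. Pads are 20 mm wide; open, the fingers measure 128 mm over their backs; the gripper's body (75 mm by 189 mm) begins 69 mm behind the grasp point.
Start: joints at [-1.27, 0.353, 1.633, -0, 1.155, -0.002], TCP at [186.37, -596.569, 214.583] pointing down, gripper open.
Joint ranges: [-2.63, 2.63], [-0.92, 2.1], [0.06, 2.66], [-1.3, 4.44], [0, 2.69], [-3.02, 3.02]. Speed limits (rad/s): [2.22, 2.22, 2.79, 3.14, 3.14, 3.14].

### API

Orientations are given as a rotation vector (axis times angle).
In Python, from rig import env, eyes gives the robot as it stands.
- The arm moves only by the shell command python3 -m crank 'ROWS' [FORCE]. ROWS is JSON, a list of rows, each a list of 7 numbers: the finger opening in m, from 0 to 0.0919, then the shift along the tool's x, y, z in m, then the turn, a rotation vector about the tool's x, y, z in rad. A call has exactly 8 rows; each row is the pose to reach, as a shift and turn from the pose commanded when the call began, along the tool's axes at that moment; what a row does not reach only later rows make up. A row lasts 1/8 s, in which the tool goes at most 62.5 mm and 10.7 degrees, less where a joint would pass 70% of its speed; a pose out of reach is approached as far as the arm can. A call with a gripper value outside its range is refused whole. The fingers move at their own pace and stop on an object; FORCE is the grip in N (left out, the last holds). Time passes only in rows, so rows that repeat a pose let the fingers close, or fill a call up. It gives the time, the measured TCP pose, the force and the opening at its end, in the units of the state.
- env.observe(): the state, without advancing time (a new reading comes with each control period).
- eyes.grab_frame(name): name is "scene" or "top" or "wrist"; returns a dict with "image" (384x512x3 uint8, blue, green, red), "fx", "fy", "cx", "cy" (pixels), "k1" (the pictures are not rectified: a ray, as slopes to the right and down, at radius r is drawn at 1 + k1 r^2 times it, then the intrinsics apply), "rvec" (rotation vector, rad) and "tvec" (3), from world to camera coordinates, as OpenCV has them. Camera axes: x right, y down, z forward; pixel columns grow to the right and rows downward; lengths in mm; the calibration is good to about 2 mm. A picture is of the moment at which its call begins. There is no depth.
- env.close_job(): hands the job in, once; it reports no verdict.
The state is a dict: "time": time; "joints": joint angles; "qd": joint speeds; "joint_efforts": joint torques, N m; "eef_pos": TCP position; "eef_rot": TCP orientation; "wrist_force": force on the tool from outside, world axes, zero at the start; "torque": the same for the moment, N m; "opening": finger opening in mm.
Only numpy, scipy, OpenCV 4.12 (cv2) and the standard library are available. Lean on these libraries where they do the work, as an engineer would, in place of code of your own. Each camera call takes 0.05 s, during which the arm holds its last target.

### The job

Load the slide scanner: slide the tray of glass slides along the bed and under the low bridge until it is fully home, one long edge flush along the side fence and its leading edge flush against the end stop, and then press the start button fully down and let it go. Only push the tray by its edges with the fingers: keep it flat on the bed, never lift or tip it and never touch the glass. Do not knock the tray or the hand against the bridge, do not press start before the tray is home, and leave the dish, the bottle, the tube rack and the tweezers where they are.

Things in the scene. Friction and masses are not known exactly. Their poses are not given: they have to be found in the camera images.
- scanner: Slide scanner, fixed to the table: white base 340 (x) x 220 (y) x 30 mm; its top is the level bed, 30 mm above the table, with a dark plate and two flush rail strips. Origin: centre of the underside. Its +x is the loading direction (towards bridge and end stop), +y to the left of that, z up. A grey control box 20 mm high stands on the bed at x 55 to 155, y 74.5 to 108.5 mm.
- fence (a point): Middle of the foot of the side fence's inner face, at scanner (-8, -60, 30) mm: an aluminium bar along the scanner's x, x=-158 to 142 mm, 12 mm wide and 9 mm high above the bed; the tray's side rests against its +y face. Axes as the scanner's.
- stop (a point): Middle of the foot of the end stop's face, at scanner (130, -16.5, 30) mm: an aluminium bar across the bed beyond the bridge, 95 mm long along y, 12 mm thick, 9 mm high; the tray's leading edge rests against its -x face. Axes as the scanner's.
- bridge: The scanner's low white bridge, fixed across the bed; holds optics. In the scanner's frame, mm: x 62 to 106; legs at y -100 to -76 and 48 to 72; underside of the beam 17 above the bed, top 54 above it; a black camera barrel (radius 19) on it at y=-17 reaches 94 above the bed. Origin: at scanner (84, 0, 0); axes as the scanner's.
- tray: Loose flat aluminium slide tray, 127.8 mm along its x, 85.5 mm along its y, 12 mm high, about 0.2 kg (varies), flat sides; carries four glass slides. Origin: centre of the underside. It starts on the open bed in front of the bridge, its x roughly along the scanner's x (up to 0.2 rad askew), clear of the fence. Friction on the bed is moderate: 1 to 3 N slides it.
- slides: The four glass slides fixed in the tray's pockets side by side, their tops 1.4 mm below the tray's 12 mm rim; the rim and bars between are 5 mm wide. Origin and axes as the tray's.
- home (a point): Point on the bed where the tray's origin lies when the tray is fully home (touching fence and end stop, square); axes as the scanner's. At scanner (66.1, -17.25, 30) mm. The rear 60 mm of the tray then stick out in front of the bridge.
- start_top (a point): Centre of the top face of the start button's round grey cap (radius 11 mm), on a black collar on the control box; top face 72 mm above the table when released.
- start (a joint): Start button: 0 released, grows as it is pressed straight down, 0.005 m fully down; springs back; fully down takes about 4 N.
- dish: Bystander: closed clear culture dish, 90 mm wide, 16 mm high, loose on the table behind the scanner's loading end. Origin: centre of the underside.
- bottle: Bystander: small amber bottle, 46 mm wide, 85 mm high, loose on the table on the robot's side of the scanner. Origin: centre of the underside.
- rack: Bystander: green tube rack 60 x 190 x 55 mm (long along its y) with capped tubes up to 100 mm high, loose on the table beyond the scanner's end-stop end. Origin: centre of the underside.
- tweezers: Bystander: steel tweezers, 150 mm long along their x, 10 mm high, lying loose on the table beyond the scanner's fence side. Origin: on the underside, near the middle.
Not all that is in view belongs to the job. Leave any red or yellow look-alike of the tray alone.

How it is judged:
By the outcome, as a careful person would: the job done as asked, in the order asked, and still so for the second after the job is handed in, with the robot touching nothing.
It also fails if it takes over 50 s, if anything falls off the work surface, if the arm or the gripper's body presses on something with over 40 N, if the wrist force passes 120 N, or if a joint passes its speed limit or range.

## Working session

There is one attempt and no reset: what is moved stays moved. The work goes in short steps, Python scripts to look and compute and a shell command to move; the robot and the scene stay as the last step left them, time stands still between calls to the robot, and variables do not carry over. Pictures are saved under pics/ and viewed, and the job is handed in when it is done.

```bash
ls -la; mkdir -p pics
python3 - <<'E'
from rig import env, eyes
import cv2
for n in ("scene","top","wrist"):
    f=eyes.grab_frame(n); cv2.imwrite(f"pics/a_{n}.png",f["image"])
    print(n,[round(f[k],3) for k in("fx","fy","cx","cy","k1")],f["rvec"],f["tvec"])
print(env.observe())
E
```

```text
total 12
drwxr-xr-x  3 agent agent 4096 Dec  6 22:40 .
drwxr-xr-x 23 root  root  4096 Dec  6 22:40 ..
drwxr-xr-x  2 agent agent 4096 Dec  6 22:40 pics
scene [401.615, 401.615, 257.426, 178.191, 0.004] [ 1.29235258  2.51992261 -0.68692089] [ 314.19615472 -344.13983746 1371.3786751 ]
top [496.548, 496.548, 247.448, 198.933, 0.018] [ 2.19901486 -2.18001202  0.08712751] [  -5.65804918  533.67961197 1118.68634856]
wrist [295.217, 295.217, 257.221, 189.558, -0.06] [-2.33484693  1.71648227  0.25265969] [-623.43285961  -33.04310036  391.71723976]
{'time': 0.15, 'joints': array([-1.27038139e+00,  3.53524031e-01,  1.63393462e+00,  2.26834542e-05,
        1.15520709e+00, -2.40720798e-03]), 'qd': array([ 1.52847308e-04, -1.82948453e-03, -1.61071410e-03,  6.18012961e-05,
       -9.03518331e-04, -9.65696501e-04]), 'joint_efforts': array([-2.81811856e-05, -5.94204640e+01, -3.34469068e+01,  6.97516697e-02,
        2.04060052e-02, -6.97461383e-05]), 'eef_pos': array([ 186.27787821, -596.20766869,  214.0265821 ]), 'eef_rot': array([-3.10460046e+00, -4.73681746e-01,  2.17930424e-04]), 'wrist_force': array([ 0.10871763, -0.40884196, -0.25810697]), 'torque': array([-0.08246216,  0.04397022, -0.00691144]), 'opening': 92.01315013117494}
```

View pics/a_scene.png

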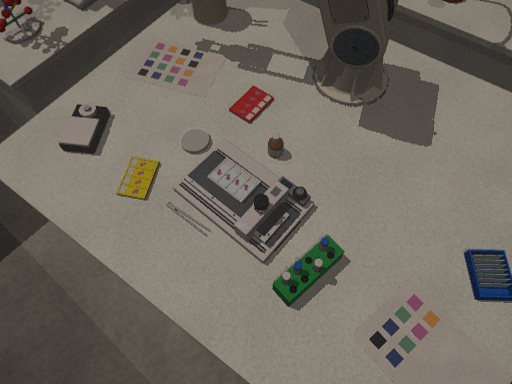

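View pics/a_top.png

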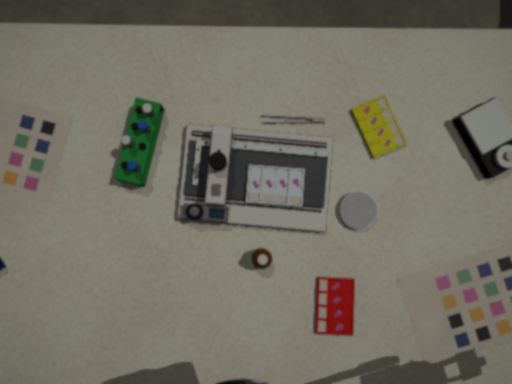

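View pics/a_wrist.png

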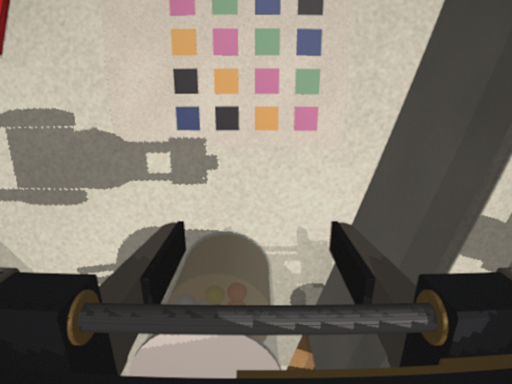

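The top view shows the scanner at px (180–330, 125–230), with the bridge on the left at x≈217. The tray is at px (247–305, 165–207), the fence is along the top edge, and the button is at about (193, 212). The dish is at (358, 210), the bottle at (261, 258), the rack at (138, 143) and the tweezers at (293, 119). Next I'll zoom in and measure.

```bash
cat > h.py <<'E'
import numpy as np, cv2
from scipy.spatial.transform import Rotation as R
def cam(f):
    return R.from_rotvec(f["rvec"]).as_matrix(), np.array(f["tvec"],float)
def ray(f,uv):
    uv=np.atleast_2d(np.array(uv,float))
    K=np.array([[f["fx"],0,f["cx"]],[0,f["fy"],f["cy"]],[0,0,1]])
    p=cv2.undistortPoints(uv[:,None,:],K,np.array([f["k1"],0,0,0.]))[:,0]
    Rm,t=cam(f); d=np.c_[p,np.ones(len(p))]@Rm; return -Rm.T@t,d
def onplane(f,uv,z):
    c,d=ray(f,uv); s=(z-c[2])/d[:,2]; return c+s[:,None]*d
def proj(f,P):
    K=np.array([[f["fx"],0,f["cx"]],[0,f["fy"],f["cy"]],[0,0,1]])
    return cv2.projectPoints(np.atleast_2d(np.array(P,float)),np.array(f["rvec"]),np.array(f["tvec"]),K,np.array([f["k1"],0,0,0.]))[0][:,0]
E
python3 - <<'E'
from rig import env, eyes
import cv2
from h import *
f=eyes.grab_frame("top")
im=f["image"][112:242,170:340]
cv2.imwrite("pics/b_top.png",cv2.resize(im,None,fx=4.6,fy=4.6,interpolation=cv2.INTER_CUBIC))
g=eyes.grab_frame("scene")
cv2.imwrite("pics/b_scene.png",cv2.resize(g["image"][130:270,165:325],None,fx=4.2,fy=4.2,interpolation=cv2.INTER_CUBIC))
print(ray(f,[[0,0]])[0],ray(g,[[0,0]])[0])
for uv in ([247,166],[305,166],[305,207],[330,136],[328,231]): print(onplane(f,uv,42))
E
```

```text
[ 453.16844771    8.54840579 1153.63355143] [ 976.83233829  332.89492898 1016.27283297]
[[606.50446745   0.80003083  42.        ]]
[[ 607.74301541 -130.08577405   42.        ]]
[[ 515.08902037 -130.11006427   42.        ]]
[[ 676.73862553 -186.73211683   42.        ]]
[[ 461.80580935 -181.56572311   42.        ]]
```

View pics/b_top.png

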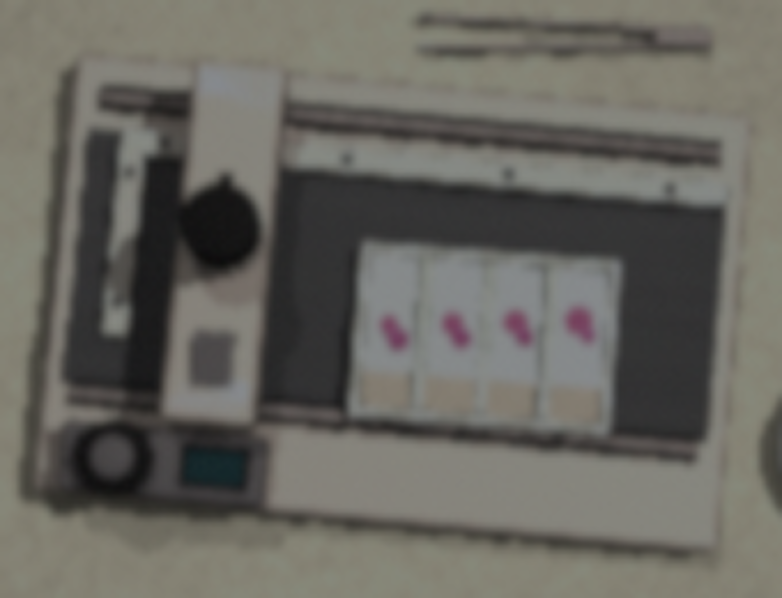

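View pics/b_scene.png

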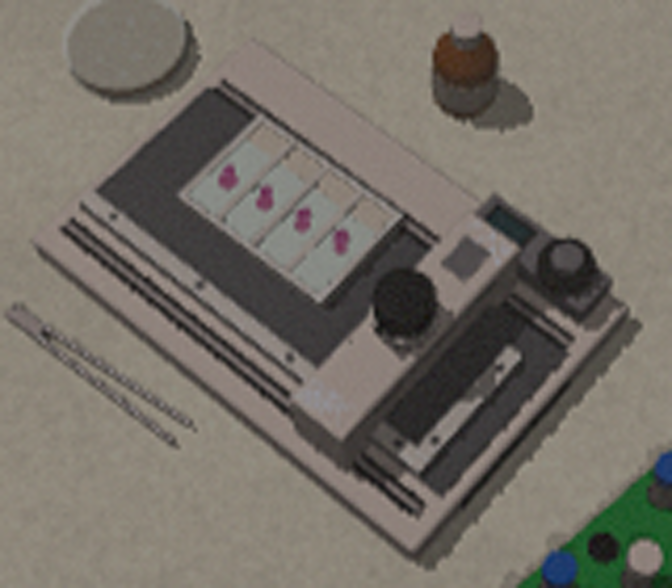

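```bash
cat > meas.py <<'E'
from h import *
from scipy.ndimage import map_coordinates
def edge(f,a,b,half=4,n=40,sign=0):
    """subpixel gradient edge near line a-b, returns two fitted end points"""
    im=cv2.cvtColor(f["image"],cv2.COLOR_BGR2GRAY).astype(float)
    a=np.array(a,float);b=np.array(b,float);d=(b-a)/np.linalg.norm(b-a);nn=np.array([-d[1],d[0]])
    s=np.arange(-half,half+.01,.1);P=[]
    for t in np.linspace(0,1,n):
        q=a+(b-a)*t+s[:,None]*nn
        v=map_coordinates(im,[q[:,1],q[:,0]],order=1); v=cv2.GaussianBlur(v[None],(0,0),4)[0]
        g=np.gradient(v); g=np.abs(g) if sign==0 else g*sign
        k=slice(5,-5); i=np.argmax(g[k])+5; P.append(q[i])
    P=np.array(P,np.float32)
    vx,vy,x0,y0=cv2.fitLine(P,cv2.DIST_HUBER,0,.01,.01).ravel()
    o=np.array([x0,y0]);v=np.array([vx,vy])
    r=np.abs((P-o)@np.array([-vy,vx]))
    return o+v*((a-o)@v),o+v*((b-o)@v),np.median(r)
E
python3 - <<'E'
from rig import eyes
from meas import *
f=eyes.grab_frame("top")
C=lambda x,y:(x/4.6+170,y/4.6+112)
L={"fence":(C(310,171),C(715,207),30),"stop":(C(145,185),C(128,330),30),
"t_far":(C(375,243),C(610,258),42),"t_rear":(C(621,272),C(611,420),42),"t_near":(C(360,417),C(595,434),30),"t_front":(C(361,255),C(350,405),42),
"s_fence":(C(100,62),C(730,118),30),"s_rear":(C(748,140),C(714,530),30),"s_near":(C(280,512),C(700,548),30)}
for k,(a,b,z) in L.items():
    p,q,r=edge(f,a,b,half=2.5); W=onplane(f,[p,q],z); d=W[1]-W[0]
    print(k,np.round(p,1),np.round(q,1),round(float(r),2),np.round(W[:,:2],1).tolist(),"ang",round(float(np.degrees(np.arctan2(d[1],d[0])))%180,2))
E
```

```text
fence [237.5 148.3] [325.5 156.5] 0.12 [[648.6, 22.8], [631.7, -178.4]] ang 85.22
stop [200.5 152.1] [197.1 183.7] 0.09 [[639.0, 107.0], [566.7, 113.8]] ang 174.64
t_far [251.6 164.1] [302.6 167.8] 0.18 [[610.9, -9.5], [603.5, -124.7]] ang 86.34
t_rear [304.6 171.1] [302.4 203.3] 0.12 [[596.1, -129.2], [523.4, -124.3]] ang 176.16
t_near [248.3 202.4] [299.4 206.1] 0.15 [[525.1, -2.9], [517.8, -118.8]] ang 86.38
t_front [247.7 167.4] [245. 200.] 0.07 [[603.4, -0.7], [529.7, 4.6]] ang 175.89
s_fence [191.8 125. ] [328.7 137.4] 0.17 [[701.5, 127.9], [675.9, -185.9]] ang 85.34
s_rear [331.7 142.4] [326.6 227.3] 0.8 [[664.4, -192.6], [470.2, -180.6]] ang 176.46
s_near [231.  222.4] [322.2 230.7] 0.11 [[479.4, 35.9], [462.5, -170.5]] ang 85.31
```

```bash
cat > nav.py <<'E'
from h import *
from rig import env
O=np.array([584.8,-18.1]);YAW=np.radians(85.27)
u=np.array([np.cos(YAW),np.sin(YAW)]);v=np.array([-u[1],u[0]])
def s2w(x,y): return O+x*u+y*v
def w2s(p): d=np.array(p)[:2]-O; return np.array([d@u,d@v])
def goto(x,y,z,mode):
    """scanner x,y mm, world z. mode 'side': tool x=-scan y ; 'rear': tool x=+scan x"""
    s=env.observe(); Rm=R.from_rotvec(s["eef_rot"])
    xa=-v if mode=='side' else u
    X=np.array([*xa,0]);Z=np.array([0,0,-1.]);T=R.from_matrix(np.c_[X,np.cross(Z,X),Z])
    d=np.array([*s2w(x,y),z])-s["eef_pos"]
    print("shift m",np.round(Rm.inv().apply(d)/1000,4),"turn",np.round((Rm.inv()*T).as_rotvec(),4))
def st():
    s=env.observe();print("t",round(s["time"],2),"scan",np.round(w2s(s["eef_pos"]),2),"z",round(s["eef_pos"][2],2),"F",np.round(s["wrist_force"],2),"open",round(s["opening"],1),"j",np.round(s["joints"],2))
E
python3 -c "
from nav import *
goto(-46,82,214,'side');st()"
```

```text
shift m [ 0.4595 -0.4214  0.0005] turn [-4.000e-04  1.000e-04  3.854e-01]
t 0.3 scan [-609.22  349.43] z 214.34 F [-0.07 -0.06 -0.28] open 92.2 j [-1.27  0.35  1.63  0.    1.16 -0.  ]
```

```bash
python3 -m crank '[[0.07,0.043,-0.04,0,0,0,0.05],[0.07,0.087,-0.08,0,0,0,0.1],[0.07,0.13,-0.12,0,0,0,0.15],[0.07,0.175,-0.16,0,0,0,0.2],[0.07,0.219,-0.2,0,0,0,0.25],[0.07,0.263,-0.24,0,0,0,0.3],[0.07,0.306,-0.28,0,0,0,0.35],[0.07,0.35,-0.32,0,0,0,0.3854]]'; python3 -c "
from nav import *
goto(-46,82,120,'side');st()"
```

```text
time: 1.3
eef_pos: [425.8, -185.1, 214.9]
eef_rot: [3.138, -0.132, 0.001]
wrist_force: [1.1, -1.1, 0.1]
opening: 70.1
shift m [ 0.0624 -0.1337  0.0949] turn [ 0.0004 -0.0008 -0.0016]
t 1.3 scan [-179.54  144.69] z 214.9 F [ 1.08 -1.1   0.08] open 70.1 j [-0.41  0.1   1.96 -0.    1.08  1.24]
```

```bash
python3 -m crank '[[0.07,0.02,-0.04,0.01,0,0,0],[0.07,0.04,-0.085,0.025,0,0,0],[0.07,0.062,-0.134,0.05,0,0,0],[0.07,0.062,-0.134,0.09,0,0,0],[0.07,0.062,-0.134,0.095,0,0,0],[0.07,0.062,-0.134,0.095,0,0,0],[0.07,0.062,-0.134,0.095,0,0,0],[0.07,0.062,-0.134,0.095,0,0,0]]'; python3 -c "
from nav import *
goto(-46,82,34,'side');st()
from rig import eyes
f=eyes.grab_frame('wrist');cv2.imwrite('pics/c_wrist.png',f['image'])
f=eyes.grab_frame('scene');cv2.imwrite('pics/c_scene.png',cv2.resize(f['image'][60:300,120:370],None,fx=2.5,fy=2.5,interpolation=cv2.INTER_CUBIC))"
```

```text
time: 2.3
eef_pos: [498.5, -58.9, 120.8]
eef_rot: [3.139, -0.131, 0.003]
wrist_force: [-0.7, -0.0, -0.2]
opening: 69.9
shift m [ 0.0004 -0.0018  0.0868] turn [ 0.0001 -0.0021 -0.001 ]
t 2.3 scan [-47.78  82.62] z 120.79 F [-0.71 -0.03 -0.23] open 69.9 j [-0.12  0.28  1.98  0.    0.88  1.53]
```

View pics/c_wrist.png

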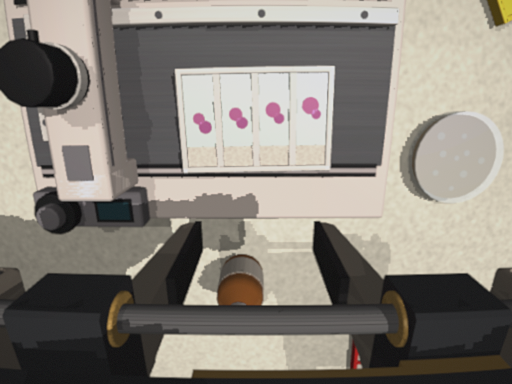

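View pics/c_scene.png

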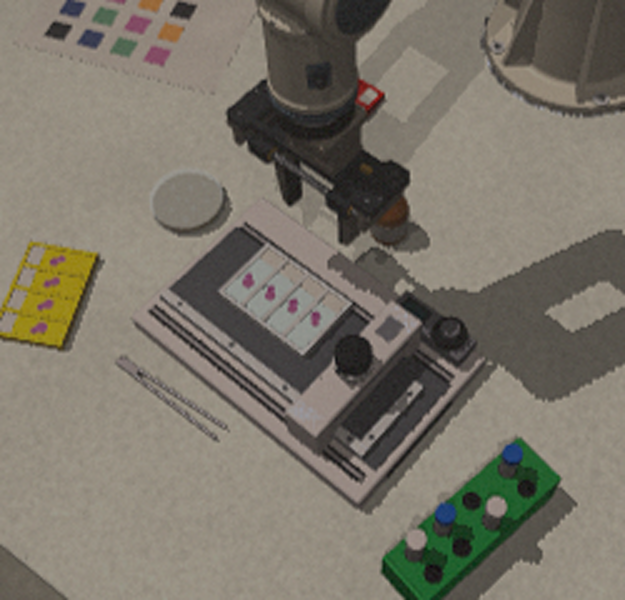

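The wrist view shows the tray at px (177–335, 67–172), the fence's inner foot at y≈23 and the button at (58, 212). The bottle is between and below the fingers, and the hand is clear of everything. I'll cross-check positions from this view.

Run:
```python
from rig import eyes
from meas import *; from nav import *
f=eyes.grab_frame("wrist"); st()
L={"fence":((130,23),(385,23),30),"t_near":((192,172),(325,168),30),"t_near42":((192,172),(325,168),42),"t_rear":((333,80),(331,160),42),"t_front":((178,80),(185,165),42),"t_far":((185,68),(325,67),42),"s_near":((230,216),(300,216),30),"s_rear":((402,40),(386,160),30)}
for k,(a,b,z) in L.items():
    p,q,r=edge(f,a,b,half=5); W=onplane(f,[p,q],z); d=W[1]-W[0]
    print(k,np.round(p,1),np.round(q,1),round(float(r),2),[np.round(w2s(w),1).tolist() for w in W])
# button by top + wrist
t=eyes.grab_frame("top"); im=t["image"][195:230,178:232]; cv2.imwrite("pics/d_btn.png",cv2.resize(im,None,fx=14,fy=14,interpolation=cv2.INTER_CUBIC))
im=f["image"][170:245,20:160]; cv2.imwrite("pics/d_btnw.png",cv2.resize(im,None,fx=5.5,fy=5.5,interpolation=cv2.INTER_CUBIC))
```

```text
t 2.45 scan [-47.52  83.01] z 120.22 F [ 0.65 -0.49 -0.83] open 69.9 j [-0.12  0.28  1.98  0.    0.88  1.53]
fence [130.   21.4] [385.   21.2] 0.51 [[55.8, -61.8], [-150.7, -61.8]]
t_near [192.  171.9] [325.  172.4] 0.18 [[12.1, 63.7], [-108.6, 64.2]]
t_near42 [192.  171.9] [325.  172.4] 0.18 [[9.3, 60.9], [-105.8, 61.4]]
t_rear [334.3  80.1] [330.6 160. ] 0.1 [[-108.9, -14.5], [-109.9, 50.4]]
t_front [175.1  80.2] [182.2 165.2] 0.11 [[18.6, -14.5], [17.4, 54.9]]
t_far [185.   67.1] [325.   64.6] 0.17 [[10.0, -24.4], [-100.7, -26.1]]
s_near [230.  217.8] [300.  218.5] 0.24 [[-21.2, 108.3], [-87.7, 109.1]]
s_rear [401.3  39.9] [380.7 159.1] 0.87 [[-165.7, -48.0], [-158.6, 51.8]]
```

View pics/d_btn.png

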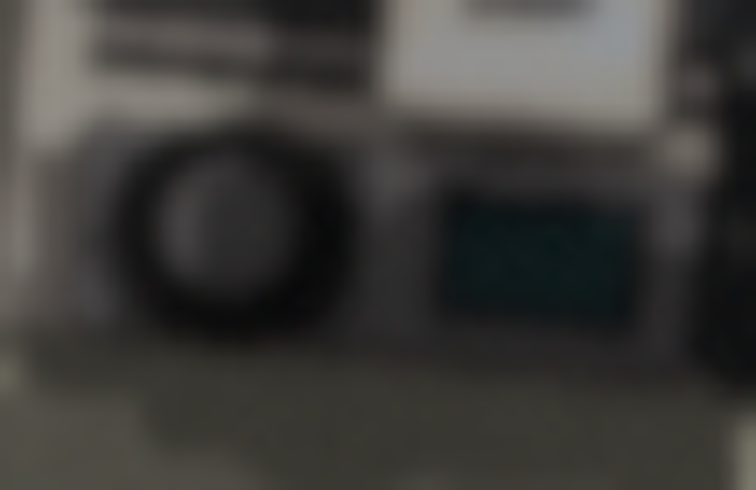

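View pics/d_btnw.png

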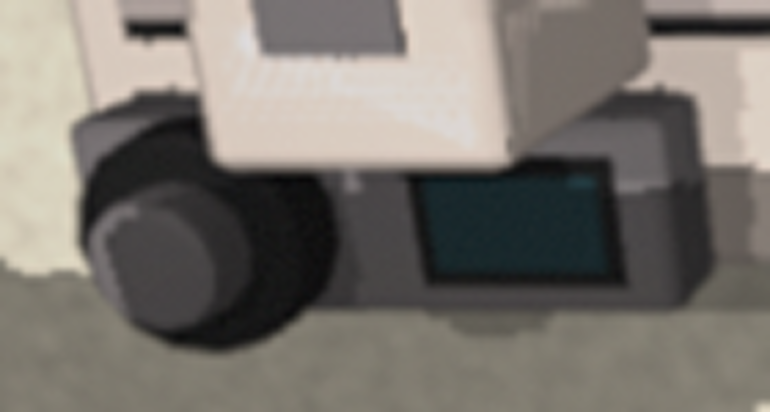

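```bash
python3 -c "
from h import *;from nav import *;from rig import eyes
f=eyes.grab_frame('top');w=eyes.grab_frame('wrist')
a=onplane(f,[194.3,211.3],72)[0];b=onplane(w,[49.1,217.6],72)[0];print('button',w2s(a),w2s(b))"
python3 -m crank '[[0.07,0,-0.0015,0.03,0,0,0],[0.07,0,-0.0015,0.06,0,0,0],[0.07,0,-0.0015,0.075,0,0,0],[0.07,0,-0.0015,0.083,0,0,0],[0.07,0,-0.0015,0.086,0,0,0],[0.07,0.002,-0.0015,0.086,0,0,0],[0.07,0.004,-0.0015,0.086,0,0,0],[0.07,0.006,-0.0015,0.086,0,0,0]]'; python3 -c "
from nav import *
st()
from rig import eyes
f=eyes.grab_frame('wrist');cv2.imwrite('pics/e_wrist.png',f['image'])"
```

```text
button [125.73234402  93.58122115] [123.84379237  92.0491236 ]
time: 3.6
eef_pos: [504.5, -57.4, 34.1]
eef_rot: [3.139, -0.13, 0.001]
wrist_force: [-0.0, -0.3, 0.5]
opening: 69.9
t 3.6 scan [-45.76  76.78] z 34.05 F [-0.04 -0.28  0.5 ] open 69.9 j [-0.12  0.43  2.02  0.    0.69  1.54]
```

View pics/e_wrist.png

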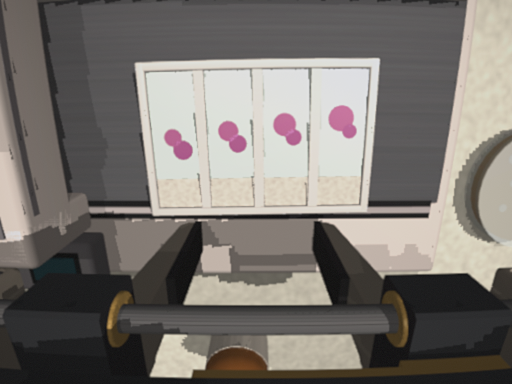

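```bash
python3 -m crank '[[0.07,0.004,0,0,0,0,0],[0.07,0.008,0,0,0,0,0],[0.07,0.012,0,0,0,0,0],[0.07,0.016,0,0,0,0,0],[0.07,0.020,0,0,0,0,0],[0.07,0.024,0,0,0,0,0],[0.07,0.028,0,0,0,0,0],[0.07,0.032,0,0,0,0,0]]'; python3 -c "
from nav import *
st()
from rig import eyes
f=eyes.grab_frame('wrist');cv2.imwrite('pics/f_wrist.png',f['image'])"
```

```text
time: 4.65
eef_pos: [536.2, -60.0, 33.5]
eef_rot: [3.139, -0.13, 0.0]
wrist_force: [-1.1, 0.4, -1.8]
opening: 69.7
t 4.65 scan [-45.78  44.96] z 33.54 F [-1.08  0.41 -1.81] open 69.7 j [-0.11  0.47  1.95 -0.    0.73  1.54]
```

View pics/f_wrist.png

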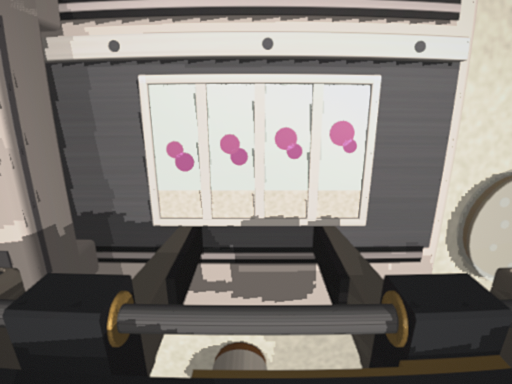

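```bash
python3 -m crank '[[0.07,0.0015,0,0,0,0,0],[0.07,0.003,0,0,0,0,0],[0.07,0.0045,0,0,0,0,0],[0.07,0.006,0,0,0,0,0],[0.07,0.007,0,0,0,0,0],[0.07,0.008,0,0,0,0,0],[0.07,0.009,0,0,0,0,0],[0.07,0.0095,0,0,0,0,0]]'; python3 -c "
from nav import *
st()
from rig import eyes
f=eyes.grab_frame('wrist');cv2.imwrite('pics/g_wrist.png',f['image'])"
```

```text
time: 5.7
eef_pos: [545.0, -60.7, 33.6]
eef_rot: [-3.139, 0.13, 0.001]
wrist_force: [-4.3, -0.6, 3.1]
opening: 70.0
t 5.7 scan [-45.76  36.15] z 33.55 F [-4.32 -0.61  3.1 ] open 70.0 j [-0.11  0.48  1.93 -0.    0.74  1.54]
```

View pics/g_wrist.png

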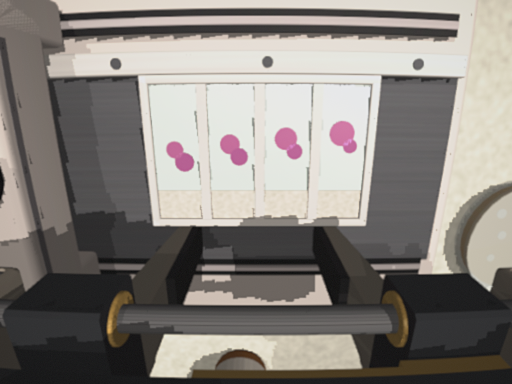

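```bash
python3 -m crank '[[0.07,0.0003,0,0,0,0,0],[0.07,0.0006,0,0,0,0,0],[0.07,0.0009,0,0,0,0,0],[0.07,0.0012,0,0,0,0,0],[0.07,0.0015,0,0,0,0,0],[0.07,0.0015,0,0,0,0,0],[0.07,0.0015,0,0,0,0,0],[0.07,0.0015,0,0,0,0,0]]'; python3 -c "
from nav import *
st()"
```

```text
time: 6.75
eef_pos: [545.1, -60.8, 33.5]
eef_rot: [-3.139, 0.13, 0.005]
wrist_force: [-8.5, 0.5, 7.6]
opening: 69.7
t 6.75 scan [-45.79  36.05] z 33.46 F [-8.46  0.51  7.63] open 69.7 j [-0.11  0.48  1.93 -0.    0.74  1.54]
```

```bash
python3 -m crank '[[0.07,-0.006,0,0,0,0,0],[0.07,-0.014,0,0,0,0,0],[0.07,-0.015,0,-0.03,0,0,0],[0.07,-0.015,0,-0.07,0,0,0],[0.055,-0.015,0.015,-0.08,0,0,-0.17],[0.04,-0.01,0.035,-0.08,0,0,-0.35],[0.04,-0.005,0.05,-0.08,0,0,-0.52],[0.04,0,0.07,-0.08,0,0,-0.7]]'; python3 -c "
from nav import *
st();goto(-134,-17.25,110,'rear')"
```

```text
time: 7.75
eef_pos: [541.3, -131.1, 113.7]
eef_rot: [2.99, 0.963, 0.002]
wrist_force: [-0.3, 0.8, -0.1]
opening: 39.9
t 7.75 scan [-116.19   34.02] z 113.74 F [-0.31  0.79 -0.06] open 39.9 j [-0.24  0.37  1.87  0.    0.9   0.71]
shift m [0.0275 0.0468 0.0038] turn [ 1.200e-03 -4.000e-04 -8.648e-01]
```

```bash
python3 -m crank '[[0.04,0.006,0.01,0,0,0,-0.18],[0.04,0.012,0.02,0,0,0,-0.36],[0.04,0.018,0.03,0,0,0,-0.54],[0.04,0.024,0.04,0,0,0,-0.72],[0.04,0.0275,0.047,0,0,0,-0.865],[0.04,0.0275,0.047,0.004,0,0,-0.865],[0.04,0.0275,0.047,0.004,0,0,-0.865],[0.04,0.0275,0.047,0.004,0,0,-0.865]]'; python3 -c "
from nav import *
st();goto(-134,-17.25,34,'rear')
from rig import eyes
f=eyes.grab_frame('wrist');cv2.imwrite('pics/i_wrist.png',f['image'])
f=eyes.grab_frame('top');cv2.imwrite('pics/i_top.png',cv2.resize(f['image'][112:242,170:340],None,fx=4.6,fy=4.6,interpolation=cv2.INTER_CUBIC))"
```

```text
time: 8.75
eef_pos: [590.3, -152.9, 109.5]
eef_rot: [-2.319, -2.119, 0.0]
wrist_force: [-0.2, -0.6, -0.2]
opening: 39.7
t 8.75 scan [-133.88  -16.62] z 109.51 F [-0.17 -0.57 -0.2 ] open 39.7 j [-0.26  0.44  1.75  0.    0.94 -0.17]
shift m [-0.0001  0.0006  0.0755] turn [-0.0002 -0.     -0.0076]
```

View pics/i_wrist.png

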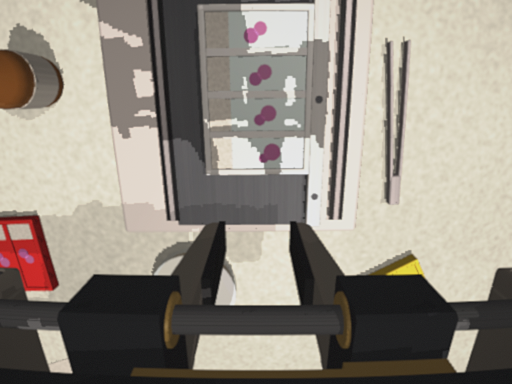

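View pics/i_top.png

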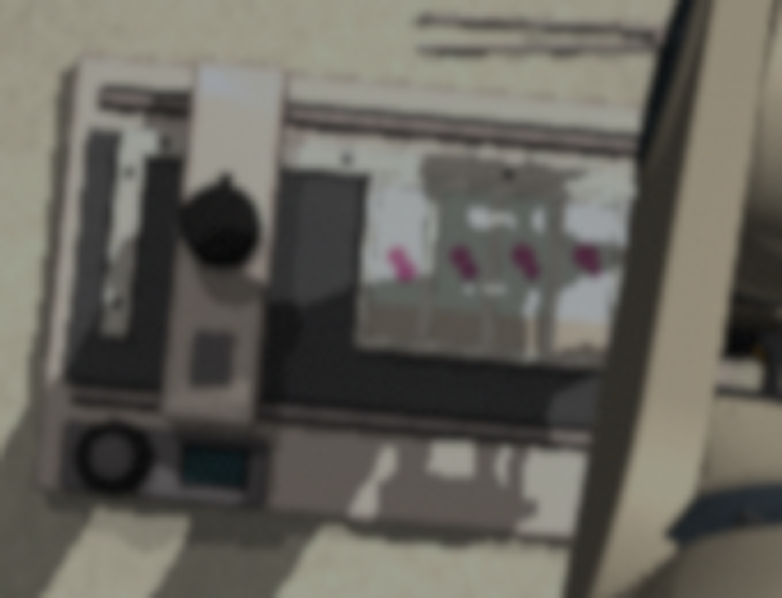

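```bash
python3 -m crank '[[0.04,0,-0.0016,0.03,0,0,0],[0.04,0,-0.0016,0.06,0,0,-0.0076],[0.04,0,-0.0016,0.07,0,0,-0.0076],[0.04,0,-0.0016,0.0755,0,0,-0.0076],[0.04,0,-0.0016,0.0755,0,0,-0.0076],[0.04,0.004,-0.0016,0.0755,0,0,-0.0076],[0.04,0.008,-0.0016,0.0755,0,0,-0.0076],[0.04,0.011,-0.0016,0.0755,0,0,-0.0076]]'; python3 -c "
from nav import *
st();goto(-134,-15,34,'rear')
from rig import eyes
f=eyes.grab_frame('wrist');cv2.imwrite('pics/j_wrist.png',f['image'])"
```

```text
time: 9.85
eef_pos: [590.3, -141.6, 34.5]
eef_rot: [2.309, 2.13, 0.001]
wrist_force: [0.4, 0.1, -0.1]
opening: 40.0
t 9.85 scan [-122.63  -15.68] z 34.48 F [ 0.44  0.07 -0.07] open 40.0 j [-0.24  0.54  1.8   0.    0.8  -0.16]
shift m [-0.0114 -0.0007  0.0005] turn [0.0006 0.0001 0.002 ]
```

View pics/j_wrist.png

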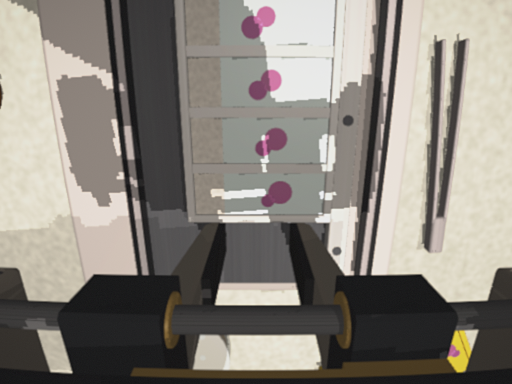

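```bash
python3 -m crank '[[0.04,0.004,0,0,0,0,0.002],[0.04,0.010,0,0,0,0,0.002],[0.04,0.017,0.0002,0,0,0,0.002],[0.04,0.024,0.0003,0,0,0,0.002],[0.04,0.031,0.0004,0,0,0,0.002],[0.04,0.038,0.0005,0,0,0,0.002],[0.04,0.044,0.0006,0,0,0,0.002],[0.04,0.05,0.0007,0,0,0,0.002]]'; python3 -c "
from nav import *
st()
from rig import eyes
f=eyes.grab_frame('wrist');cv2.imwrite('pics/k_wrist.png',f['image'])"
```

```text
time: 10.9
eef_pos: [594.3, -92.1, 34.2]
eef_rot: [-2.311, -2.128, 0.002]
wrist_force: [-4.0, -6.5, 4.6]
opening: 40.3
t 10.9 scan [-72.95 -15.61] z 34.17 F [-4.04 -6.52  4.61] open 40.3 j [-0.16  0.54  1.81 -0.    0.79 -0.07]
```

View pics/k_wrist.png

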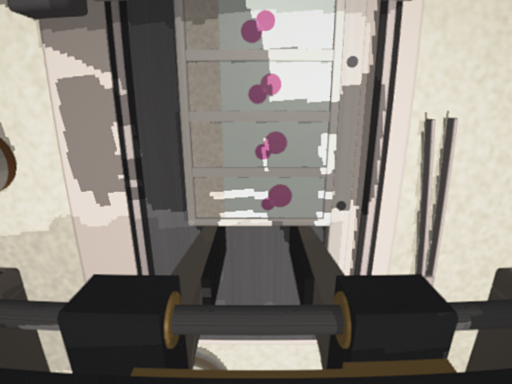

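```bash
python3 -m crank '[[0.04,0.005,-0.0006,0,0,0,0],[0.04,0.011,-0.001,0,0,0,0],[0.04,0.018,-0.001,0,0,0,0],[0.04,0.025,-0.001,0,0,0,0],[0.04,0.032,-0.001,0,0,0,0],[0.04,0.039,-0.001,0,0,0,0],[0.04,0.045,-0.001,0,0,0,0],[0.04,0.05,-0.001,0,0,0,0]]'; python3 -c "
from nav import *
st()
from rig import eyes
f=eyes.grab_frame('wrist');cv2.imwrite('pics/l_wrist.png',f['image'])
f=eyes.grab_frame('scene');cv2.imwrite('pics/l_scene.png',cv2.resize(f['image'][130:270,165:325],None,fx=4.2,fy=4.2,interpolation=cv2.INTER_CUBIC))"
```

```text
time: 11.95
eef_pos: [598.0, -41.9, 34.1]
eef_rot: [2.311, 2.128, 0.0]
wrist_force: [-0.2, -2.7, 1.9]
opening: 39.8
t 11.95 scan [-22.59 -15.07] z 34.1 F [-0.16 -2.73  1.9 ] open 39.8 j [-0.07  0.53  1.82 -0.    0.79  0.01]
```

View pics/l_wrist.png

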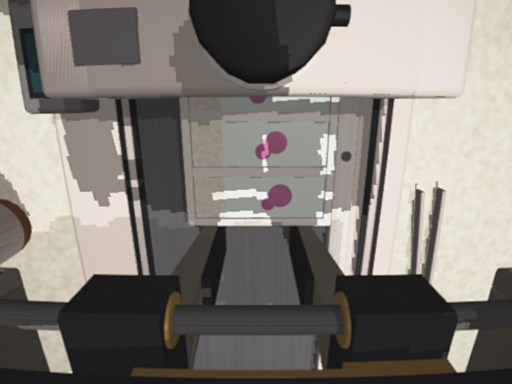

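View pics/l_scene.png

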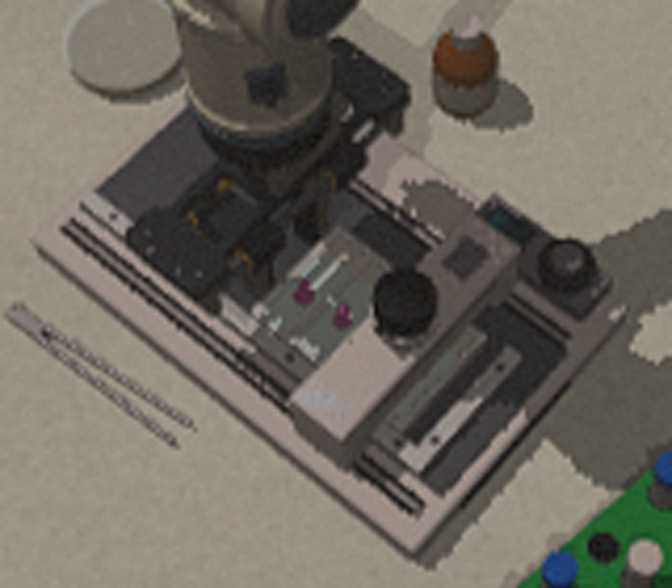

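```bash
python3 -c "
from nav import *
from rig import eyes
w=eyes.grab_frame('wrist');c=ray(w,[0,0])[0];print('cam scan',w2s(c),'z',c[2]);st()
"
```

```text
cam scan [ 59.22510966 -14.04814668] z 203.92845741599808
t 12.1 scan [-22.41 -14.82] z 33.87 F [ 0.16 -0.18  0.08] open 39.9 j [-0.07  0.53  1.82  0.    0.79  0.01]
```

```bash
python3 -m crank '[[0.04,0.002,0,0,0,0,0],[0.04,0.004,0,0,0,0,0],[0.04,0.006,0,0,0,0,0],[0.04,0.008,0,0,0,0,0],[0.04,0.0095,0,0,0,0,0],[0.04,0.011,0,0,0,0,0],[0.04,0.012,0,0,0,0,0],[0.04,0.013,0,0,0,0,0]]'; python3 -c "
from nav import *
st()"
```

```text
time: 13.1
eef_pos: [599.0, -29.2, 34.1]
eef_rot: [2.311, 2.128, 0.0]
wrist_force: [0.3, -1.3, -0.9]
opening: 40.2
t 13.1 scan [ -9.94 -15.09] z 34.1 F [ 0.29 -1.32 -0.87] open 40.2 j [-0.05  0.53  1.82 -0.    0.79  0.03]
```

```bash
python3 -m crank '[[0.04,0.0005,0,0,0,0,0],[0.04,0.001,0,0,0,0,0],[0.04,0.0015,0,0,0,0,0],[0.04,0.002,0,0,0,0,0],[0.04,0.0025,0,0,0,0,0],[0.04,0.003,0,0,0,0,0],[0.04,0.0035,0,0,0,0,0],[0.04,0.004,0,0,0,0,0]]'; python3 -c "
from nav import *
st()
from rig import eyes
f=eyes.grab_frame('wrist');cv2.imwrite('pics/m_wrist.png',f['image'])
f=eyes.grab_frame('scene');cv2.imwrite('pics/m_scene.png',cv2.resize(f['image'][180:260,225:315],None,fx=7,fy=7,interpolation=cv2.INTER_CUBIC))"
```

```text
time: 14.1
eef_pos: [599.2, -27.7, 34.1]
eef_rot: [2.309, 2.127, -0.004]
wrist_force: [-1.0, -17.6, 0.1]
opening: 40.2
t 14.1 scan [ -8.36 -15.19] z 34.14 F [ -1.01 -17.6    0.07] open 40.2 j [-0.05  0.53  1.82 -0.    0.79  0.04]
```

View pics/m_wrist.png

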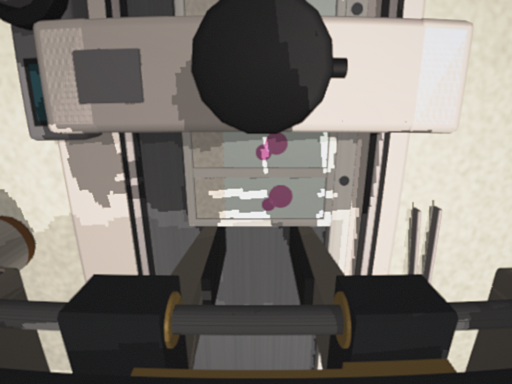

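View pics/m_scene.png

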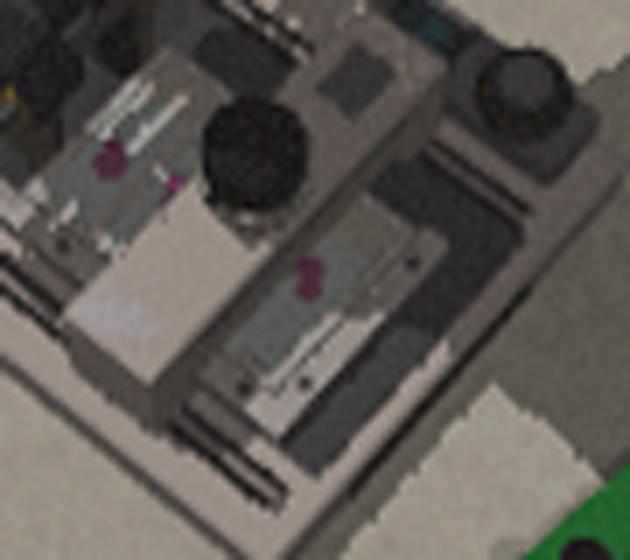

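```bash
python3 -m crank '[[0.04,-0.008,0,0,0,0,0],[0.04,-0.016,0,-0.005,0,0,0],[0.02,-0.016,0,-0.04,0,0,0],[0.0,-0.016,0,-0.08,0,0,0],[0,-0.010,-0.02,-0.08,0,0,0],[0,0.005,-0.045,-0.08,0,0,0],[0,0.02,-0.065,-0.08,0,0,0],[0,0.027,-0.071,-0.08,0,0,0]]'; python3 -c "
from nav import *
st();goto(19,57,35,'rear')
from rig import eyes
f=eyes.grab_frame('wrist');cv2.imwrite('pics/n_wrist.png',f['image'])"
```

```text
time: 15.2
eef_pos: [530.1, 8.1, 114.5]
eef_rot: [-2.311, -2.128, -0.0]
wrist_force: [0.4, -0.0, -0.3]
opening: 0.3
t 15.2 scan [21.61 56.72] z 114.48 F [ 0.44 -0.05 -0.28] open 0.3 j [0.01 0.33 1.92 0.   0.89 0.09]
shift m [-0.0026 -0.0003  0.0795] turn [-0.     -0.0004  0.0003]
```

View pics/n_wrist.png

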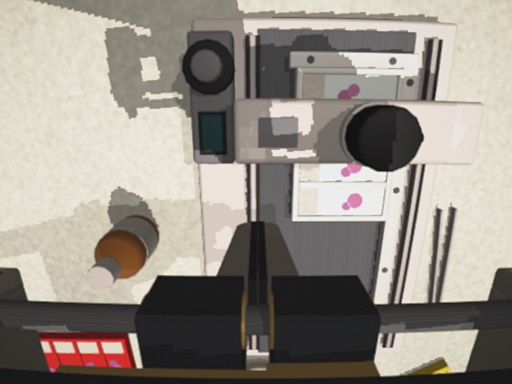

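The tray lies under the bridge against the stop (front edge at y≈66), and the closed fingers are at (258, 225), clear on the button side. I'll make a gentle side push to check it's seated against the fence.

```bash
python3 -m crank '[[0,-0.0026,0,0.03,0,0,0],[0,-0.0026,0,0.06,0,0,0],[0,-0.0026,0,0.075,0,0,0],[0,-0.0026,0,0.0795,0,0,0],[0,-0.0026,0.003,0.0795,0,0,0],[0,-0.0026,0.006,0.0795,0,0,0],[0,-0.0026,0.008,0.0795,0,0,0],[0,-0.0026,0.010,0.0795,0,0,0]]'; python3 -c "
from nav import *
st()
from rig import eyes
f=eyes.grab_frame('wrist');cv2.imwrite('pics/o_wrist.png',f['image'])"
```

```text
time: 16.25
eef_pos: [541.0, 4.0, 35.0]
eef_rot: [2.311, 2.127, 0.001]
wrist_force: [-0.2, -0.4, -0.8]
opening: 0.5
t 16.25 scan [18.46 45.48] z 34.99 F [-0.22 -0.38 -0.78] open 0.5 j [0.   0.47 1.95 0.   0.73 0.09]
```

View pics/o_wrist.png

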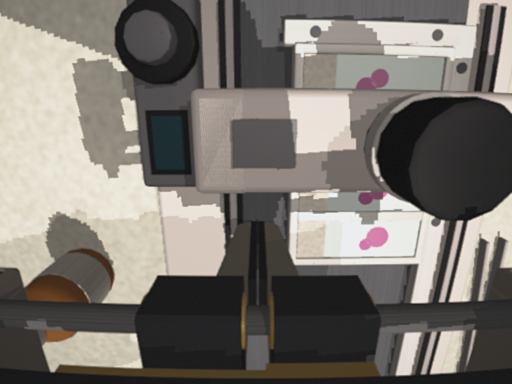

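```bash
python3 -m crank '[[0,0,0.002,0,0,0,0],[0,0,0.004,0,0,0,0],[0,0,0.005,0,0,0,0],[0,0,0.006,0,0,0,0],[0,0,0.007,0,0,0,0],[0,0,0.0075,0,0,0,0],[0,0,0.008,0,0,0,0],[0,0,0.0085,0,0,0,0]]'; python3 -c "
from nav import *
st()
from rig import eyes
f=eyes.grab_frame('wrist');cv2.imwrite('pics/p_wrist.png',f['image'][120:300,160:420].repeat(3,0).repeat(3,1))"
```

```text
time: 17.3
eef_pos: [547.3, 3.4, 34.4]
eef_rot: [-2.31, -2.126, 0.004]
wrist_force: [-8.2, 0.6, 6.8]
opening: 0.5
t 17.3 scan [18.34 39.17] z 34.41 F [-8.18  0.65  6.81] open 0.5 j [0.   0.47 1.93 0.   0.74 0.09]
```

View pics/p_wrist.png

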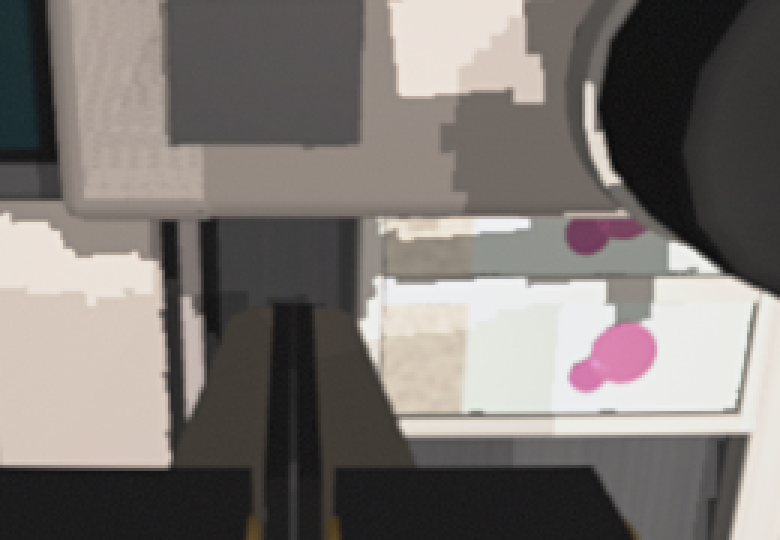

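```bash
python3 -m crank '[[0,0,-0.006,0,0,0,0],[0,0,-0.010,-0.005,0,0,0],[0,0,-0.010,-0.04,0,0,0],[0,-0.005,-0.010,-0.08,0,0,0],[0.02,-0.02,0.01,-0.08,0,0,0],[0.04,-0.035,0.035,-0.08,0,0,0],[0.04,-0.042,0.052,-0.08,0,0,0],[0.04,-0.042,0.054,-0.08,0,0,0]]'; python3 -c "
from nav import *
st();goto(-24,-15,35,'rear')
from rig import eyes
f=eyes.grab_frame('wrist');cv2.imwrite('pics/q_wrist.png',f['image'])
f=eyes.grab_frame('top');cv2.imwrite('pics/q_top.png',cv2.resize(f['image'][112:242,170:340],None,fx=4.6,fy=4.6,interpolation=cv2.INTER_CUBIC))"
```

```text
time: 18.35
eef_pos: [600.1, -43.3, 114.5]
eef_rot: [2.312, 2.126, 0.001]
wrist_force: [-0.7, -0.4, -0.6]
opening: 38.1
t 18.35 scan [-23.84 -17.35] z 114.51 F [-0.72 -0.45 -0.57] open 38.1 j [-0.07  0.43  1.77  0.    0.94  0.01]
shift m [-0.0002 -0.0024  0.0795] turn [ 0.0004 -0.0001 -0.0011]
```

View pics/q_wrist.png

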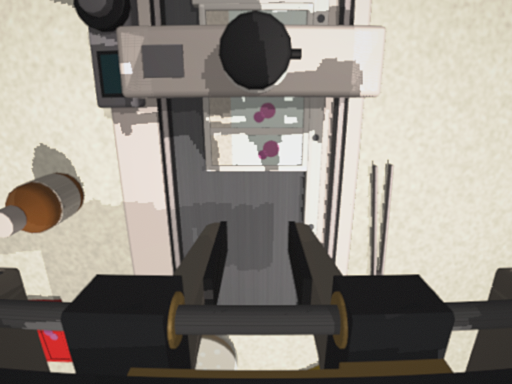

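View pics/q_top.png

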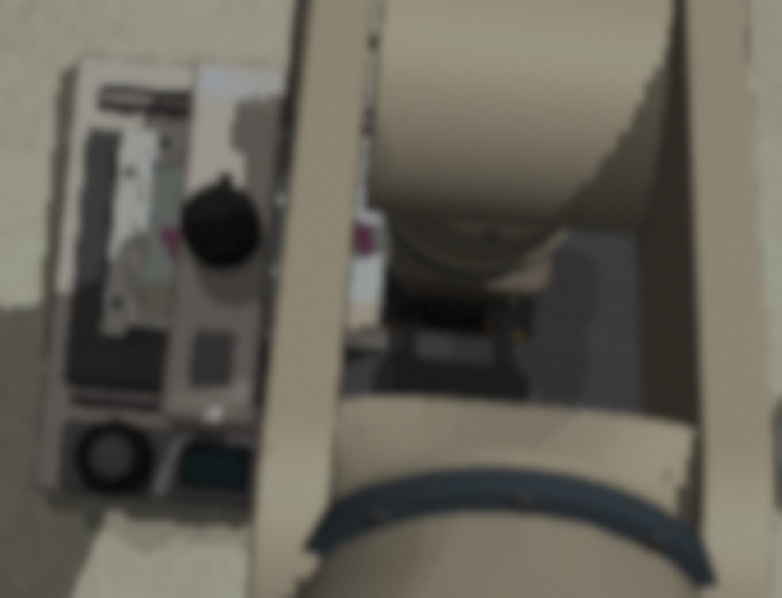

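Flush as far as these views resolve. Next is the second rear push to make sure it's against the stop.

```bash
python3 -m crank '[[0.04,0,-0.0024,0.03,0,0,0],[0.04,0,-0.0024,0.06,0,0,0],[0.04,0,-0.0024,0.075,0,0,0],[0.04,0,-0.0024,0.0795,0,0,0],[0.04,0.004,-0.0024,0.0795,0,0,0],[0.04,0.008,-0.0024,0.0795,0,0,0],[0.04,0.011,-0.0024,0.0795,0,0,0],[0.04,0.0135,-0.0024,0.0795,0,0,0]]'; python3 -c "
from nav import *
st()"
python3 -m crank '[[0.04,0.0005,0,0,0,0,0],[0.04,0.001,0,0,0,0,0],[0.04,0.0015,0,0,0,0,0],[0.04,0.002,0,0,0,0,0],[0.04,0.0025,0,0,0,0,0],[0.04,0.003,0,0,0,0,0],[0.04,0.0035,0,0,0,0,0],[0.04,0.0035,0,0,0,0,0]]'; python3 -c "
from nav import *
st()"
```

```text
time: 19.45
eef_pos: [598.4, -29.1, 35.5]
eef_rot: [2.311, 2.127, 0.001]
wrist_force: [0.2, -0.2, -1.0]
opening: 40.1
t 19.45 scan [ -9.8  -14.47] z 35.52 F [ 0.2  -0.22 -0.98] open 40.1 j [-0.05  0.53  1.82 -0.    0.79  0.03]
time: 20.45
eef_pos: [598.1, -27.7, 35.1]
eef_rot: [2.31, 2.127, -0.003]
wrist_force: [-1.4, -11.9, 1.4]
opening: 40.3
t 20.45 scan [ -8.48 -14.07] z 35.09 F [ -1.44 -11.94   1.4 ] open 40.3 j [-0.05  0.53  1.82 -0.    0.79  0.04]
```

```bash
python3 -m crank '[[0.04,-0.008,0,0,0,0,0],[0.04,-0.016,0,-0.005,0,0,0],[0.02,-0.016,0,-0.055,0,0,0],[0,-0.016,0,-0.11,0,0,0],[0,-0.01,-0.03,-0.115,0,0,0],[0,0.03,-0.065,-0.115,0,0,0],[0,0.08,-0.0865,-0.115,0,0,0],[0,0.1,-0.1065,-0.115,0,0,0]]'; python3 -c "
from nav import *
st();goto(125,92.5,100,'rear')
from rig import eyes
f=eyes.grab_frame('wrist');cv2.imwrite('pics/r_wrist.png',f['image'])
f=eyes.grab_frame('scene');cv2.imwrite('pics/r_scene.png',cv2.resize(f['image'][130:270,165:325],None,fx=4.2,fy=4.2,interpolation=cv2.INTER_CUBIC))"
```

```text
time: 21.45
eef_pos: [499.9, 84.5, 150.7]
eef_rot: [-2.31, -2.129, -0.002]
wrist_force: [-0.4, 0.1, -0.5]
opening: 0.6
t 21.45 scan [95.27 93.08] z 150.66 F [-0.39  0.1  -0.53] open 0.6 j [0.16 0.25 1.94 0.   0.95 0.25]
shift m [0.0297 0.0006 0.0507] turn [ 0.0008 -0.001   0.0007]
```

View pics/r_wrist.png

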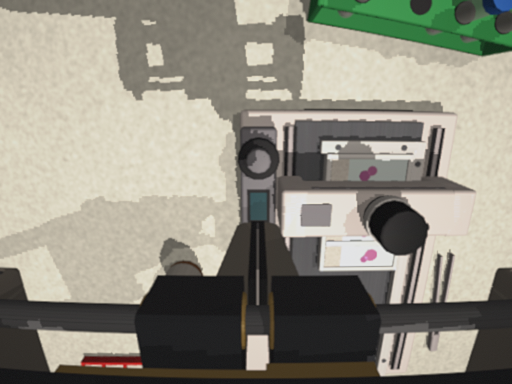

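View pics/r_scene.png

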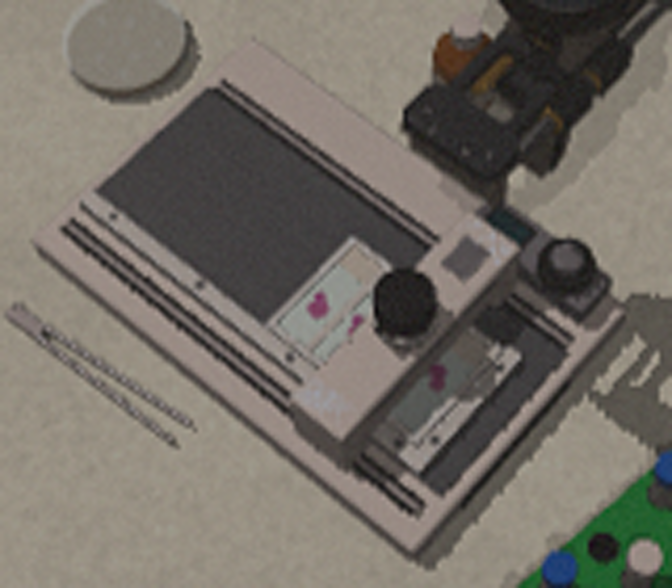

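Run:
```python
from rig import eyes
from meas import *; from nav import *
f=eyes.grab_frame("wrist"); st()
im=f["image"]
cv2.imwrite("pics/s.png",cv2.resize(im[105:290,225:465],None,fx=3.2,fy=3.2,interpolation=cv2.INTER_CUBIC))
g=cv2.cvtColor(im[135:185,230:290],cv2.COLOR_BGR2GRAY); cv2.imwrite("pics/s2.png",cv2.resize(im[125:195,225:295],None,fx=8,fy=8,interpolation=cv2.INTER_CUBIC))
for k,a,b,z in (("near_rear",(320,240),(320,265),42),("rear",(326,271),(390,271),42),("near_front",(329,160),(327,178),42),("stop",(335,155),(415,154),39)):
    p,q,r=edge(f,a,b,half=4); print(k,np.round(p,1),np.round(q,1),round(float(r),2),[np.round(w2s(w),1).tolist() for w in onplane(f,[p,q],z)])
```

```text
t 21.6 scan [94.04 92.69] z 150.52 F [0.44 0.2  0.16] open 0.5 j [0.16 0.25 1.94 0.   0.95 0.24]
near_rear [322.  240.1] [320.2 265. ] 0.11 [[38.6, 27.5], [9.1, 27.4]]
rear [326.  270.5] [390.  270.3] 0.05 [[2.3, 20.6], [1.8, -50.0]]
near_front [327.9 159.9] [326.7 178. ] 0.08 [[123.2, 27.3], [105.4, 27.3]]
stop [335.  153.7] [415.  154.7] 0.07 [[128.8, 20.1], [128.5, -59.2]]
```

View pics/s.png

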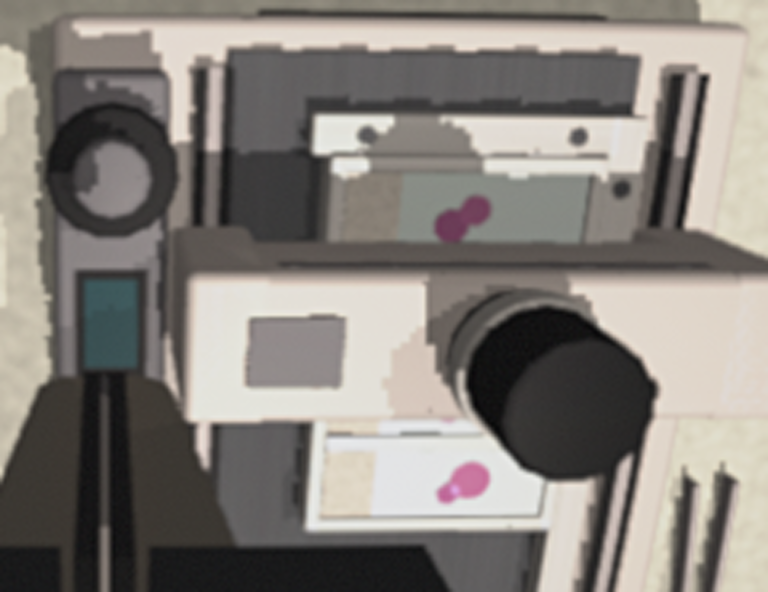

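View pics/s2.png

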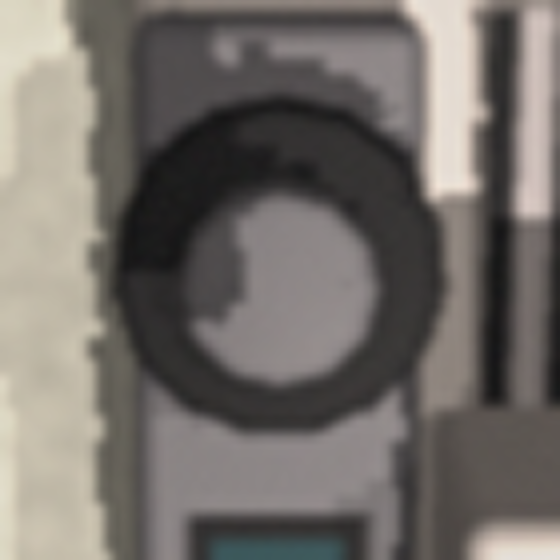

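```bash
python3 -c "
from nav import *
from rig import eyes
f=eyes.grab_frame('wrist');print(w2s(onplane(f,[260.2,160.9],72)[0]));st();goto(125,92,78,'rear')"
```

```text
[127.00011582  91.12368818]
t 21.65 scan [93.46 91.86] z 150.54 F [ 0.38  0.62 -0.24] open 0.5 j [ 0.16  0.25  1.94 -0.    0.95  0.24]
shift m [ 0.0315 -0.0002  0.0725] turn [ 0.001  -0.0002  0.0008]
```

```bash
python3 -m crank '[[0,0.012,0,0,0,0,0],[0,0.024,0,0.005,0,0,0],[0,0.032,0,0.025,0,0,0],[0,0.032,0,0.045,0,0,0],[0,0.032,0,0.06,0,0,0],[0,0.032,0,0.068,0,0,0],[0,0.032,0,0.0705,0,0,0],[0,0.032,0,0.0705,0,0,0]]'; python3 -c "
from nav import *
st()
from rig import eyes
f=eyes.grab_frame('wrist');cv2.imwrite('pics/t_wrist.png',f['image'])
f=eyes.grab_frame('scene');cv2.imwrite('pics/t_scene.png',cv2.resize(f['image'][150:250,240:340],None,fx=6,fy=6,interpolation=cv2.INTER_CUBIC))"
```

```text
time: 22.65
eef_pos: [503.5, 114.5, 79.8]
eef_rot: [2.312, 2.127, 0.001]
wrist_force: [-0.8, 0.1, -1.0]
opening: 0.3
t 22.65 scan [125.46  91.99] z 79.82 F [-0.79  0.11 -0.97] open 0.3 j [0.22 0.36 1.98 0.   0.8  0.3 ]
```

View pics/t_wrist.png

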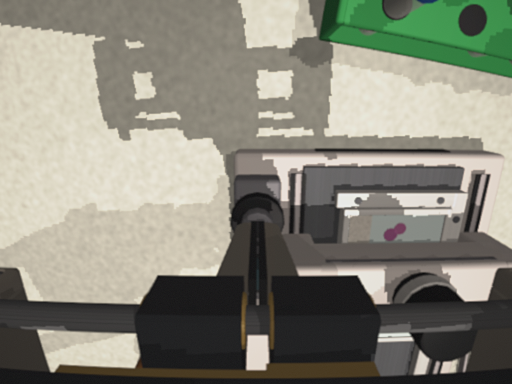

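View pics/t_scene.png

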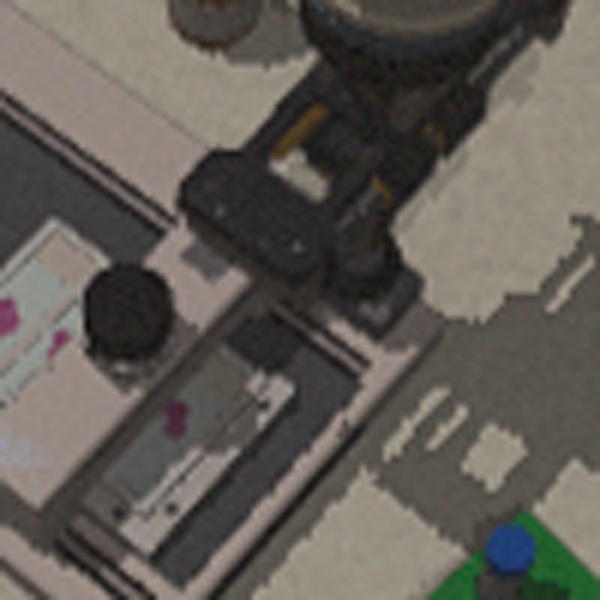

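```bash
python3 -m crank '[[0,0,0,0.004,0,0,0],[0,0,0,0.007,0,0,0],[0,0,0,0.009,0,0,0],[0,0,0,0.0105,0,0,0],[0,0,0,0.012,0,0,0],[0,0,0,0.0125,0,0,0],[0,0,0,0.013,0,0,0],[0,0,0,0.013,0,0,0]]'; python3 -c "
from nav import *
st()"
```

```text
time: 23.75
eef_pos: [503.1, 114.5, 66.6]
eef_rot: [-2.311, -2.128, 0.0]
wrist_force: [-1.7, 0.1, 2.9]
opening: 0.3
t 23.75 scan [125.46  92.36] z 66.62 F [-1.73  0.09  2.9 ] open 0.3 j [0.22 0.38 1.98 0.   0.77 0.3 ]
```

```bash
python3 -m crank '[[0,0,0,0.0005,0,0,0],[0,0,0,0.001,0,0,0],[0,0,0,0.0015,0,0,0],[0,0,0,0.002,0,0,0],[0,0,0,0.0025,0,0,0],[0,0,0,0.003,0,0,0],[0,0,0,0.003,0,0,0],[0,0,0,0.003,0,0,0]]'; python3 -c "
from nav import *
st()"
```

```text
time: 24.75
eef_pos: [503.3, 114.6, 65.8]
eef_rot: [2.311, 2.128, 0.0]
wrist_force: [-10.4, -2.3, 34.1]
opening: 0.4
t 24.75 scan [125.48  92.2 ] z 65.81 F [-10.36  -2.32  34.07] open 0.4 j [0.22 0.39 1.99 0.   0.77 0.3 ]
```

It's bottomed (34 N, no further travel). Releasing and retreating.

```bash
python3 -m crank '[[0,0,0,-0.004,0,0,0],[0,0,0,-0.012,0,0,0],[0,0,0,-0.025,0,0,0],[0,0,0,-0.05,0,0,0],[0,0,0,-0.09,0,0,0],[0,0,-0.04,-0.11,0,0,0],[0,0,-0.09,-0.11,0,0,0],[0,0,-0.13,-0.11,0,0,0]]'; python3 -m crank '[[0,-0.02,-0.02,0,0,0,0],[0,-0.05,-0.04,0,0,0,0],[0,-0.08,-0.05,0,0,0,0],[0,-0.1,-0.05,0,0,0,0],[0,-0.1,-0.05,0,0,0,0],[0,-0.1,-0.05,0,0,0,0],[0,-0.1,-0.05,0,0,0,0],[0,-0.1,-0.05,0,0,0,0]]'
python3 - <<'E'
from rig import eyes
from meas import *; from nav import *
st()
f=eyes.grab_frame("top"); im=f["image"]
cv2.imwrite("pics/u_top.png",cv2.resize(im[95:270,110:400],None,fx=2.7,fy=2.7,interpolation=cv2.INTER_CUBIC))
g=eyes.grab_frame('scene');cv2.imwrite('pics/u_scene.png',cv2.resize(g['image'][130:270,165:325],None,fx=4.2,fy=4.2,interpolation=cv2.INTER_CUBIC))
E
```

```text
time: 25.75
eef_pos: [372.1, 125.3, 174.2]
eef_rot: [2.312, 2.127, 0.001]
wrist_force: [0.2, -0.0, 0.3]
opening: 0.2
time: 26.75
eef_pos: [315.6, 30.2, 173.6]
eef_rot: [-2.31, -2.128, 0.0]
wrist_force: [0.1, -0.2, 0.5]
opening: 0.6
t 26.75 scan [ 25.93 272.26] z 173.55 F [ 0.11 -0.19  0.49] open 0.6 j [ 0.09 -0.1   2.27  0.    0.97  0.17]
```

View pics/u_top.png

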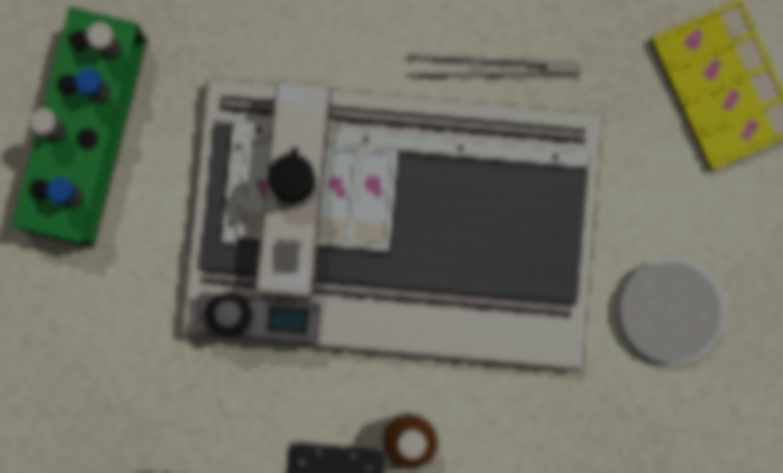

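View pics/u_scene.png

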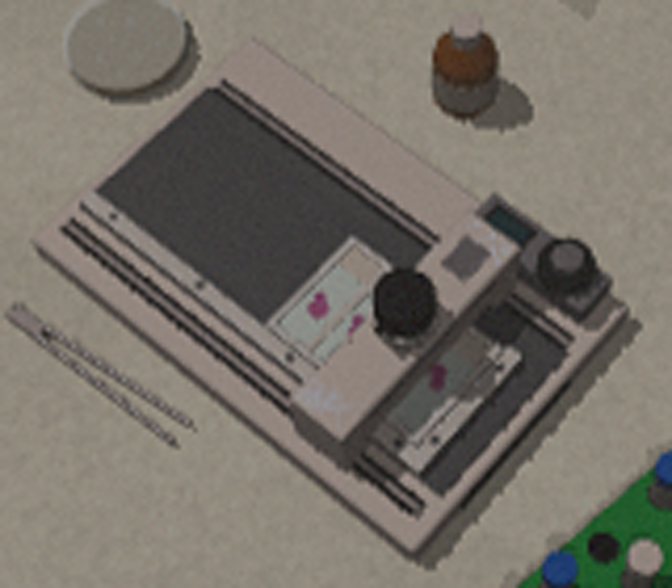

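Run:
```python
from rig import eyes
from meas import *; from nav import *
f=eyes.grab_frame("top")
C=lambda x,y:(x/2.7+110,y/2.7+95)
for k,a,b,z in (("rear",C(397,155),C(391,240),42),("near",C(340,246),C(382,249),30)):
    p,q,r=edge(f,a,b,half=2.5); print(k,[np.round(w2s(w),1).tolist() for w in onplane(f,[p,q],z)])
env.close_job()
```

```text
rear [[1.2, -53.0], [0.8, 18.7]]
near [[41.6, 26.3], [6.1, 26.5]]
the job is handed in; nothing more can be done
```

The tray is home against the fence and end stop, the start button was pressed fully down and released, and the job is handed in. It took about 27 s of the 50 s allowed.

**How I did it:** I pushed the tray sideways onto the fence with two spread fingers, then along the fence and under the bridge to the end stop. A gentle side push on the exposed part and a second push from the rear re-seated it. Only then did I press the button, with the fingers closed, and back the arm away.

**Last checks:**
- **End stop:** Both rear pushes stopped at the same place, within about 0.1 mm. The force rose to 17.6 N and then 11.9 N.
- **Tray position:** The final pictures put the rear edge at scanner x of about 1 to 2 mm, where home is 2.2. The long edge is at y of about 26.4 mm, where home is 25.5. The edge runs parallel to the fence, and the small offsets are within the 2 mm camera calibration. The earlier wrist view read that edge 1 mm further out (27.4 mm).
- **Fence:** The side pushes met firm resistance at about 8 N. No camera view can rule out a gap of well under 1 mm.
- **Button:** It read only 2.9 N at its nominal bottom, so I pressed on until it stopped moving at 34 N. I didn't measure that it sprang back, but the final view shows the cap looking as it did at the start.
- **Bystanders:** The dish, bottle, rack and tweezers look unmoved in the before and after pictures; I compared these by eye only.

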